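# Open the wiring enclosure by its paddle latch

### The job

Open the white wiring enclosure on the red tray: lift the yellow paddle on its grey door until the hidden pawl is clear, keep it up while you swing the door wide open to 70 degrees or more, then let go and leave it standing open. How far the paddle must rise differs from box to box, so feel for it: do not pull hard on the door while the pawl still holds, nor force the paddle against the stiff buffer at the end of its travel. Leave the other things on the tray where they lie.

Things in the scene. Friction and masses are not known exactly. Their poses are not given: they have to be found in the camera images.
- enclosure: fixed white box, 140 mm deep (x), 220 wide (y), 240 high, its lowest 45 mm a wooden foot. Origin: centre of its underside; x points from the door into the box (the door faces the robot), y to the hinge side, z up. Grey door over the front: 16 mm thick, 214 wide, 47 to 238 mm above the underside, front face at x = -86 mm. Three plugs 14 mm high on the flat top at x = +20 mm.
- door (a joint): angle of the grey door in rad: 0 shut, growing to 1.9 as its free (-y) edge swings out towards the robot and on to the hinge side, clockwise seen from above. Vertical hinge. About 1 N at the paddle moves it, and it stays where it is left. Shut and latched it has 1 to 4 mm of play at the paddle.
- door_hinge (a point): point on the door's vertical hinge axis (enclosure x = -78, y = +100 mm), at the height of the paddle's pivot, 205 mm above the enclosure's underside. The paddle's pivot lies 165 mm from it along the door.
- paddle: yellow lift paddle near the door's free edge. Origin: its pivot, in mid door thickness, 33 mm below the door's top. At rest z is up and x points into the box; the flat tongue, 30 mm wide (y), 10 thick (z), stands out level along -x from 8 to 68 mm from the pivot, free all round. Lifting turns it about its y axis by up to 0.62 rad; a spring returns it. It swings with the door.
- paddle_grip (a point): middle of the yellow tongue, 50 mm from the pivot, 18 mm from its tip, at mid thickness: can be pinched here from above by its two sides, 30 mm apart. Lifting here against the spring takes about 2.5 N at first and 5 N at 0.45 rad, without a step where the pawl comes free; a firm pinch that turns with the tongue feels part of the load as a moment instead.
- pawl (a point): hidden pawl nose behind the door, part of the paddle, 40 mm behind the pivot; it sinks as the tongue rises. It comes free at a hidden tilt of 0.08 to 0.45 rad (4 to 22 mm of rise at paddle_grip), new each time, and must be kept free until the door is 0.15 rad open; after that the tilt does not matter. Over 16 N on the pawl damages the latch.
- pawl_arm (a point): underside of the hidden pawl arm, 44 mm behind the pivot. Only 0.045 to 0.075 rad (2.3 to 3.7 mm of rise at paddle_grip) after the pawl comes free, it meets a stiff buffer: 10 N per mm here, up to 8 N more per mm of rise felt at paddle_grip. Over 16 N on the buffer damages the latch; backing off a little from first touch leaves the pawl free.
- screwdriver: loose red-handled screwdriver, 190 mm long, 26 mm thick, lying flat. Origin: centre of its underside. Not to be moved.
- junction_box: loose white square junction box, 85 x 85 x 38 mm. Origin: centre of its underside. Not to be moved.
- back_box: loose open steel socket back box, 74 x 74 x 35 mm. Origin: centre of its underside. Not to be moved.
- socket_plate: loose white double socket plate lying flat, 86 x 146 x 12 mm. Origin: centre of its underside. Not to be moved.
- spanner: loose steel spanner, 180 mm long, 8 mm thick. Origin: centre of its underside. Not to be moved.
- pipe_tee: loose copper pipe tee with brass collars, 120 mm long, 28 mm high. Origin: centre of its underside. Not to be moved.
- putty_jar: loose small jar with blue cap, 60 mm diameter, 70 mm high. Origin: centre of its underside. Not to be moved.

How it is judged:
By the outcome, as a careful person would: the job done as asked, in the order asked, and still so for the second after the job is handed in, with the robot touching nothing.
It also fails if it takes over 72 s, if anything falls off the work surface, if the arm or the gripper's body presses on something with over 40 N, if the wrist force passes 120 N, or if a joint passes its speed limit or range.

### The arm

A 6-joint arm with a two-finger parallel gripper is mounted at the origin on the work surface. World frame = base frame: x ahead of the robot, y to its left, z up, the work surface at z = 0. Lengths are in m, angles in rad, forces in N, time in s.
With the tool pointing down it reaches from about 0.425 to 0.95 m from the base axis. Payload 3.5 kg.
Tool frame: the origin (TCP) lies on the centre line of the jaws, within the pads' length; the fingertips stand 11 mm ahead of it and the grasp point (between the pads) lies 8 mm behind it; y points along the fingers, x is the direction in which the jaws open and shut, and the axes are right-handed (so a half turn about y gives the same grasp; the last joint's range is limited). The gripper opens to 85 mm and grips with 20 to 120 N. Pads are 22 mm wide; open, the fingers measure 114 mm over their backs; the gripper's body (76 mm by 85 mm) begins 54 mm behind the grasp point. The pads swing forward as they close: fully open they stand 13 mm farther back than shut.
Start: joints at [1.084, 0.286, 1.577, -0, 1.279, -0.15], TCP at [0.223, 0.637, 0.242] pointing down, gripper open.
Joint ranges: [-2.77, 2.77], [-0.9, 2.22], [0.21, 2.48], [-1.53, 4.67], [0.24, 2.81], [-2.84, 2.84]. Speed limits (rad/s): [2.79, 2.79, 3.14, 3.14, 3.14, 3.14].

### API

Orientations are given as a unit quaternion [x, y, z, w].
In Python, from plant import get_state, read_camera, sign_off gives the robot as it stands.
- The arm moves only by the shell command python3 -m inch 'ROWS' [FORCE]. ROWS is JSON, a list of rows, each an object of numbers: "ax", "ay", "az": the turn, a rotation vector about the tool's x, y, z in rad; "x", "y", "z": the shift along the tool's x, y, z in mm; "hand": the closure, from -1 (fully open) to 1 (shut). In form: [{"ax": .., "ay": .., "az": .., "x": .., "y": .., "z": .., "hand": ..}, ...]. A call has 1 to 5 rows; each row shifts and turns the commanded pose from where the row before left it, along the tool's axes as they then stand; what a row does not reach is not made up. A row lasts 1/12 s, in which the tool goes at most 41.7 mm and 7.16 degrees, less where a joint would pass 70% of its speed; a pose out of reach is approached as far as the arm can. A call with a gripper value outside its range is refused whole. The fingers move at their own pace and stop on an object; FORCE is the grip in N (left out, the last holds). Time passes only in rows, so rows that do not move let the fingers close. It gives the time, the measured TCP pose, the force and the opening at its end, in the units of the state.
- get_state(): the state, without advancing time (a new reading comes with each control period).
- read_camera(name): name is "scene" or "top" or "wrist"; returns a dict with "img" (420x560x3 uint8, red, green, blue), "fov_y" (degrees; the focal length in pixels is half the picture's height over the tangent of half this angle, whatever the lens; pixels are square), "cx", "cy" (the principal point, pixels), "T" (4x4, takes a point from camera to world coordinates); the wrist camera has in their place "T_tool_cam" (4x4, takes a point from camera to tool coordinates, whose origin is the TCP and whose axes are the tool frame's). Camera axes: x right, y down, z forward; pixel columns grow to the right and rows downward; lengths in m; the calibration is good to about 2 mm. The wrist camera is an equidistant fisheye: a pixel r from the principal point sees the ray r / f radians off the axis. A picture is of the moment at which its call begins: read the wrist's pose just before it. There is no depth.
- sign_off(): hands the job in, once; it reports no verdict.
The state is a dict: "time": time; "qpos": joint angles; "dq": joint speeds; "joint_efforts": joint torques, N m; "eef_pos": TCP position; "tcp_rot": TCP orientation; "contact_force": force on the tool from outside, world axes, zero at the start; "wrist_torque": the same for the moment, N m; "opening": opening from 0.0 (shut) to 1.0 (fully open).
Only numpy, scipy, OpenCV 4.12 (cv2) and the standard library are available. Lean on these libraries where they do the work, as an engineer would, in place of code of your own. Each camera call takes 0.05 s, during which the arm holds its last target. There are 200 camera calls.

## Working session

There is one attempt and no reset: what is moved stays moved. The work goes in short steps, Python scripts to look and compute and a shell command to move; the robot and the scene stay as the last step left them, time stands still between calls to the robot, and variables do not carry over. Pictures are saved under pics/ and viewed, about 8 in all and at most 12, crops included, and the job is handed in when it is done.

```bash
mkdir -p pics; python3 - <<'E'
from plant import *
import cv2,numpy as np
s=get_state();print(s)
for n in ("scene","top"):
    c=read_camera(n);print(n,c["fov_y"],c["cx"],c["cy"],np.array(c["T"]).round(4).tolist())
    cv2.imwrite(f"pics/{n}0.png",cv2.resize(c["img"][:,:,::-1],(800,600),interpolation=cv2.INTER_CUBIC))
E
```

```text
{'time': 0.0, 'qpos': array([ 1.08401226e+00,  2.87184883e-01,  1.57820041e+00,  2.81021638e-05,
        1.27860193e+00, -1.50005099e-01]), 'dq': array([-0.00083916,  0.00033882, -0.00128256, -0.00113762,  0.00236409,
        0.00016415]), 'joint_efforts': array([-1.44711201e-03, -4.05986094e+01, -2.92620367e+01, -2.12597820e-04,
        5.89569230e-03, -3.73739823e-06]), 'eef_pos': array([0.22271899, 0.63651927, 0.24092167]), 'tcp_rot': array([ 0.5770993 ,  0.40836769, -0.40988816, -0.57635398]), 'contact_force': array([-0.94496559, -0.07861913,  0.28198201]), 'wrist_torque': array([-0.03137503,  0.01724292,  0.04399247]), 'opening': 1.000414622203114}
scene 56.065452612397785 275.3687662288453 211.00854654174825 [[0.5981, 0.6826, -0.4198, 0.9911], [0.8013, -0.5005, 0.3277, -0.3221], [0.0136, -0.5324, -0.8464, 1.0351], [0.0, 0.0, 0.0, 1.0]]
top 54.67687785487656 279.8388674244483 202.37757204386793 [[0.0218, -0.986, 0.1651, 0.3764], [-0.9996, -0.0183, 0.0231, -0.0016], [-0.0198, -0.1655, -0.986, 1.1477], [0.0, 0.0, 0.0, 1.0]]
```

View pics/scene0.png

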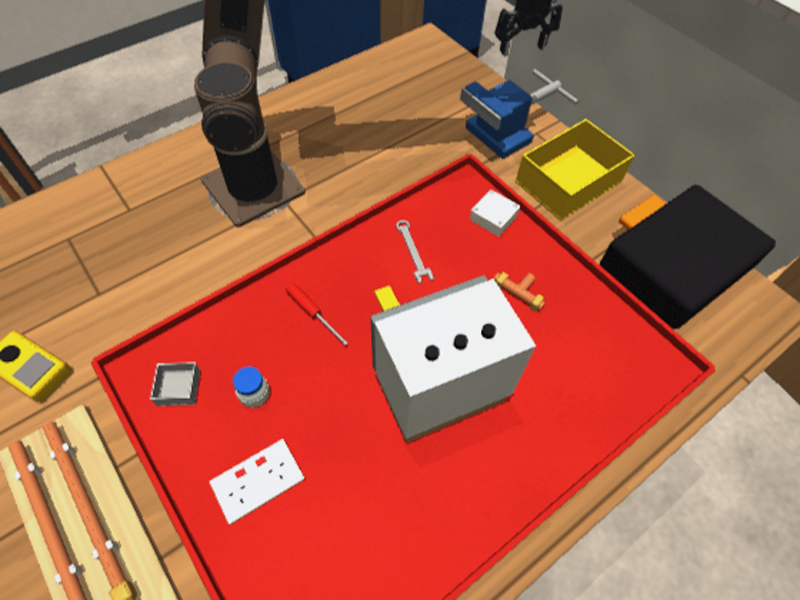

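View pics/top0.png

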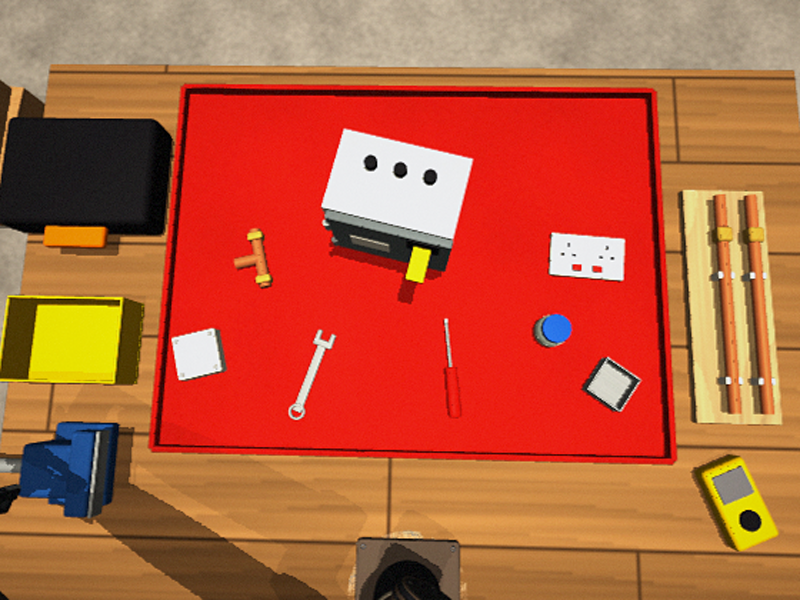

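Both views show the enclosure ahead, slightly yawed, with the paddle near top-view (419,264) and scene (387,298). Next come enlarged crops.

```bash
python3 - <<'E'
from plant import *
import cv2,numpy as np
a=cv2.imread
c=read_camera("top")["img"][:,:,::-1][80:210,215:345]
d=read_camera("scene")["img"][:,:,::-1][185:315,250:380]
cv2.imwrite("pics/crop.png",np.hstack([cv2.resize(i,(400,400)[::1],interpolation=cv2.INTER_CUBIC) if 0 else cv2.resize(i,(390,390),interpolation=cv2.INTER_CUBIC) for i in (c,d)]))
E
```

```text
(no output)
```

View pics/crop.png

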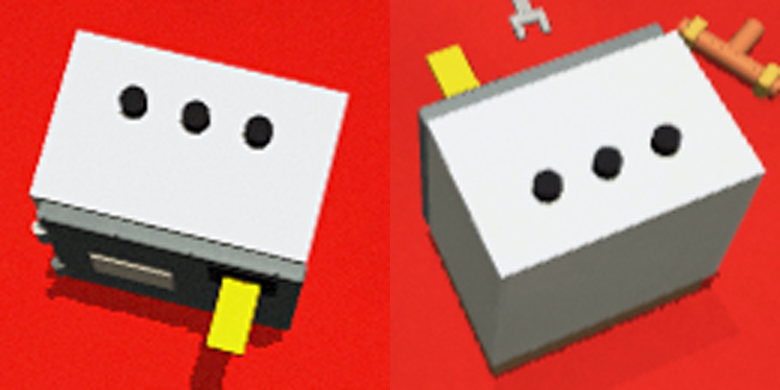

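```bash
cat > h.py <<'E'
import numpy as np
from scipy.spatial.transform import Rotation as R
def proj(c,P):
    T=np.array(c["T"]);p=(P-T[:3,3])@T[:3,:3]
    f=210/np.tan(np.radians(c["fov_y"]/2))
    return p[:,:2]/p[:,2:]*f+[c["cx"],c["cy"]]
E
python3 - <<'E'
from plant import *
from h import *
from scipy.optimize import least_squares
A=[(78,30,70,110,240),(348,93,70,-110,240),(304,263,-70,-110,240),(31,195,-70,110,240),(207,346,-146,-50,210),(243,354,-146,-80,210)]
B=[(428,115,-70,-110,240),(500,278,70,-110,240),(765,172,70,110,240),(680,30,-70,110,240),(497,375,70,-110,0),(427,55,-146,-80,210),(460,45,-146,-50,210)]
A=np.array(A,float);B=np.array(B,float)
ct=read_camera("top");cs=read_camera("scene")
pa=A[:,:2]/3+[215,80];pb=(B[:,:2]-[390,0])/3+[250,185]
def W(q,L):
    return R.from_euler("z",q[3]).apply(L/1000)+q[:3]
def f(q): return np.r_[(proj(ct,W(q,A[:,2:]))-pa).ravel(),(proj(cs,W(q,B[:,2:]))-pb).ravel()]
r=least_squares(f,[.7,0,0,0],loss="soft_l1");q=r.x
print(q,np.degrees(q[3]));print(f(q).reshape(-1,2).round(1))
L=np.array([[-78,100,205],[-78,-65,205],[-128,-65,205],[-146,-65,205]])
print(W(q,L).round(4))
s=get_state();print(R.from_quat(s["tcp_rot"]).as_matrix().round(3), s["time"])
w=read_camera("wrist");print(w["T_tool_cam"],w["fov_y"])
E
```

```text
[ 0.70455827  0.02790694  0.00085757 -0.23380834] -13.396230931309605
[[-0.3 -0.2]
 [-0.2  0.3]
 [ 0.3 -0.2]
 [-0.7 -0.3]
 [-0.9 -0.3]
 [-0.5  0.1]
 [-0.4  2.2]
 [ 0.4 -0.3]
 [ 0.1 -0.3]
 [-1.2  0.2]
 [-2.1  2.5]
 [-0.3 -0.1]
 [-0.3 -0.7]]
[[ 0.6518  0.1433  0.2059]
 [ 0.6136 -0.0173  0.2059]
 [ 0.565  -0.0057  0.2059]
 [ 0.5475 -0.0015  0.2059]]
[[ 0.33  -0.    -0.944]
 [ 0.944 -0.001  0.33 ]
 [-0.001 -1.     0.   ]] 0.3
[[ 9.99999437e-01 -1.89661398e-04  1.04395064e-03  2.71962932e-04]
 [-1.05601225e-03 -2.73565551e-01  9.61852782e-01 -1.31777455e-01]
 [ 1.03162590e-04 -9.61853343e-01 -2.73565598e-01  6.89963785e-02]
 [ 0.00000000e+00  0.00000000e+00  0.00000000e+00  1.00000000e+00]] 65.70646984690485
```

```bash
python3 -m inch '[{"x":-23.5,"y":-12,"z":-25.5},{"x":-23.5,"y":-12,"z":-25.5},{"x":-23.5,"y":-12,"z":-25.5},{"x":-23.5,"y":-12,"z":-25.5},{"x":-23.5,"y":-12,"z":-25.5}]'
python3 -m inch '[{"x":-23.5,"z":-25.5},{"x":-23.5,"z":-25.5},{"x":-23.5,"z":-25.5},{"x":-23.5,"z":-25.5},{"x":-23.5,"z":-25.5}]'
python3 -m inch '[{"x":-23.5,"z":-25.5},{"x":-23.5,"z":-25.5},{"x":-23.5,"z":-25.5},{"x":-23.5,"z":-25.5},{"x":-23.5,"z":-25.5}]'
python3 -m inch '[{"x":-23.5,"z":-25.5},{"x":-23.5,"z":-25.5},{"x":-23.5,"z":-25.5},{"ay":-0.1},{"ay":0}]'
```

```text
validation failed for argument at $[0]...
validation failed for argument at $[0]...
validation failed for argument at $[0]...
validation failed for argument at $[0]...
```

```bash
python3 -m inch '[{"ax":0,"ay":0,"az":0,"x":-23.5,"y":-12,"z":-25.5,"hand":-1},{"ax":0,"ay":0,"az":0,"x":-23.5,"y":-12,"z":-25.5,"hand":-1},{"ax":0,"ay":0,"az":0,"x":-23.5,"y":-12,"z":-25.5,"hand":-1},{"ax":0,"ay":0,"az":0,"x":-23.5,"y":-12,"z":-25.5,"hand":-1},{"ax":0,"ay":0,"az":0,"x":-23.5,"y":-12,"z":-25.5,"hand":-1}]'
```

```text
time: 0.77
eef_pos: [0.3049, 0.4826, 0.3029]
tcp_rot: [0.577, 0.409, -0.409, -0.577]
contact_force: [-0.3, -1.1, 1.1]
opening: 0.999
```

```bash
python3 -m inch '[{"ax":0,"ay":0,"az":0,"x":-25,"y":0,"z":-27,"hand":-1},{"ax":0,"ay":0,"az":0,"x":-25,"y":0,"z":-27,"hand":-1},{"ax":0,"ay":0,"az":0,"x":-25,"y":0,"z":-27,"hand":-1},{"ax":0,"ay":0,"az":0,"x":-25,"y":0,"z":-27,"hand":-1},{"ax":0,"ay":0,"az":0,"x":-25,"y":0,"z":-27,"hand":-1}]'
python3 -m inch '[{"ax":0,"ay":0,"az":0,"x":-25,"y":0,"z":-27,"hand":-1},{"ax":0,"ay":0,"az":0,"x":-25,"y":0,"z":-27,"hand":-1},{"ax":0,"ay":0,"az":0,"x":-25,"y":0,"z":-27,"hand":-1},{"ax":0,"ay":0,"az":0,"x":-25,"y":0,"z":-27,"hand":-1},{"ax":0,"ay":0,"az":0,"x":-25,"y":0,"z":-27,"hand":-1}]'
python3 -m inch '[{"ax":0,"ay":0,"az":0,"x":-25,"y":0,"z":-27,"hand":-1},{"ax":0,"ay":0,"az":0,"x":-25,"y":0,"z":-27,"hand":-1},{"ax":0,"ay":0,"az":0,"x":-25,"y":0,"z":-27,"hand":-1},{"ax":0,"ay":0,"az":0,"x":-25,"y":0,"z":-27,"hand":-1},{"ax":0,"ay":0,"az":0,"x":-25,"y":0,"z":-27,"hand":-1}]'
python3 -m inch '[{"ax":0,"ay":-0.1,"az":0,"x":0,"y":0,"z":0,"hand":-1},{"ax":0,"ay":0,"az":0,"x":0,"y":0,"z":0,"hand":-1},{"ax":0,"ay":0,"az":0,"x":0,"y":0,"z":0,"hand":-1}]'
python3 - <<'E'
from plant import *
from h import *
import cv2
s=get_state();print(s["eef_pos"],R.from_quat(s["tcp_rot"]).as_matrix().round(3))
w=read_camera("wrist");cv2.imwrite("pics/w1.png",cv2.resize(w["img"][:,:,::-1],(800,600),interpolation=cv2.INTER_CUBIC));print(w["cx"],w["cy"])
E
```

```text
time: 1.18
eef_pos: [0.3911, 0.3198, 0.3026]
tcp_rot: [0.577, 0.41, -0.409, -0.577]
contact_force: [1.2, 0.3, 0.2]
opening: 1.0
time: 1.6
eef_pos: [0.4772, 0.1572, 0.3027]
tcp_rot: [0.577, 0.409, -0.409, -0.577]
contact_force: [0.2, 1.0, 0.9]
opening: 1.001
time: 2.02
eef_pos: [0.5634, -0.0055, 0.3026]
tcp_rot: [0.577, 0.409, -0.409, -0.577]
contact_force: [0.6, -0.0, 1.2]
opening: 1.002
time: 2.27
eef_pos: [0.5627, -0.0039, 0.3022]
tcp_rot: [-0.556, -0.437, 0.437, 0.556]
contact_force: [0.7, -0.5, 0.0]
opening: 1.0
[ 0.56274369 -0.0038654   0.30216693] [[ 0.237 -0.    -0.971]
 [ 0.971  0.     0.237]
 [ 0.    -1.     0.001]]
279.43685595846006 207.00055496559918
```

View pics/w1.png

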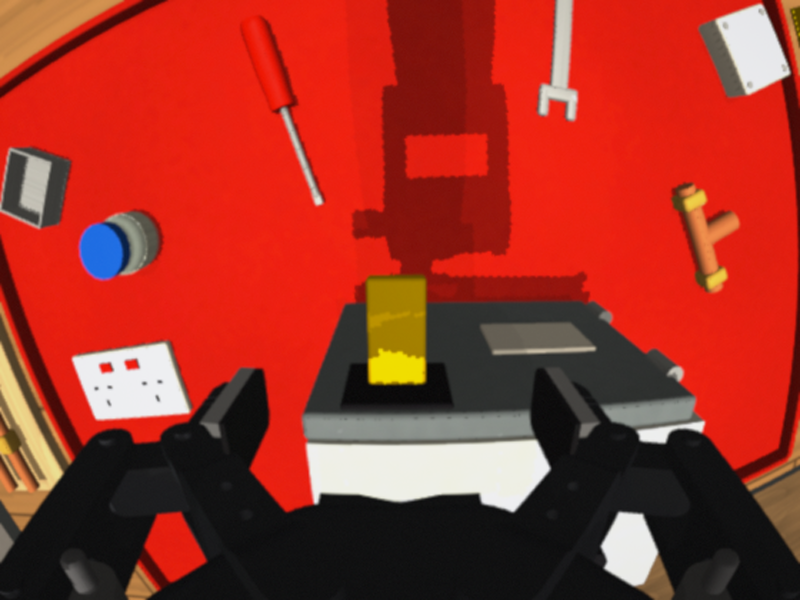

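The paddle tongue shows at (367–427, 277–383) in the wrist view, centred a little left of mid-jaw. I'll unproject it to refine its position.

```bash
python3 - <<'E'
from plant import *
from h import *
s=get_state();w=read_camera("wrist");Rt=R.from_quat(s["tcp_rot"]).as_matrix()
T=np.array(w["T_tool_cam"]);f=210/np.tan(np.radians(w["fov_y"]/2))
for u,v in [(367,277),(427,277),(368,383),(426,383)]:
    d=np.array([u/800*560-w["cx"],v/600*420-w["cy"]]);r=np.hypot(*d);a=r/f
    ray=Rt@T[:3,:3]@np.r_[np.sin(a)*d/r,np.cos(a)]
    o=s["eef_pos"]+Rt@T[:3,3]
    P=o+ray*(0.211-o[2])/ray[2]
    print(P.round(4), ((P-s["eef_pos"])@Rt*1000).round(1))
E
```

```text
[ 0.5442 -0.0147  0.211 ] [-15.4  91.3  15.1]
[0.5512 0.0141 0.211 ] [14.2 91.3 15.1]
[ 0.6005 -0.0292  0.211 ] [-16.2  91.3 -43. ]
[0.6079 0.001  0.211 ] [ 14.8  91.3 -43. ]
```

```bash
python3 -m inch '[{"ax":0,"ay":0,"az":0,"x":-0.6,"y":24,"z":-3,"hand":-1},{"ax":0,"ay":0,"az":0,"x":0,"y":30,"z":0,"hand":-0.5},{"ax":0,"ay":0,"az":0,"x":0,"y":30,"z":0,"hand":-0.2},{"ax":0,"ay":0,"az":0,"x":0,"y":20,"z":0,"hand":-0.2},{"ax":0,"ay":0,"az":0,"x":0,"y":0,"z":0,"hand":-0.2}]' 40
python3 -m inch '[{"ax":0,"ay":0,"az":0,"x":0,"y":0,"z":0,"hand":-0.2},{"ax":0,"ay":0,"az":0,"x":0,"y":0,"z":0,"hand":-0.2}]' 40
python3 - <<'E'
from plant import *
from h import *
import cv2
s=get_state();print(s["eef_pos"],s["opening"],s["contact_force"],s["wrist_torque"])
w=read_camera("wrist");cv2.imwrite("pics/w2.png",w["img"][:,:,::-1])
E
```

```text
time: 2.78
eef_pos: [0.562, -0.0032, 0.1928]
tcp_rot: [-0.553, -0.435, 0.44, 0.558]
contact_force: [-2.8, 1.1, -2.0]
opening: 0.601
time: 2.95
eef_pos: [0.5665, -0.0045, 0.2003]
tcp_rot: [0.556, 0.438, -0.437, -0.555]
contact_force: [0.5, 0.3, 1.6]
opening: 0.603
[ 0.56649803 -0.00449633  0.20031884] 0.6025630699231821 [0.48591718 0.32493604 1.57330245] [ 0.03140793  0.03502137 -0.00325756]
```

View pics/w2.png

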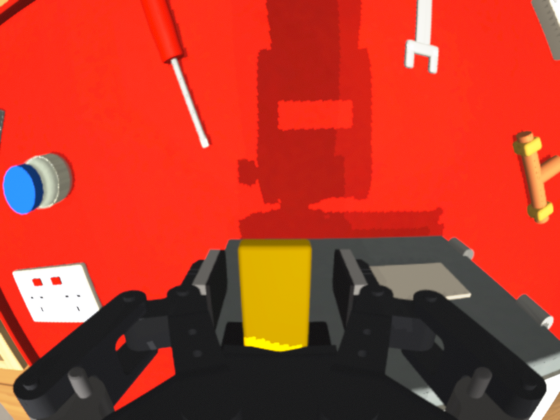

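The tongue sits between the pads (x 240–311 px, pads at about 225 and 335). Closing now.

```bash
python3 -m inch '[{"ax":0,"ay":0,"az":0,"x":-0.5,"y":0,"z":0,"hand":1},{"ax":0,"ay":0,"az":0,"x":0,"y":0,"z":0,"hand":1},{"ax":0,"ay":0,"az":0,"x":0,"y":0,"z":0,"hand":1},{"ax":0,"ay":0,"az":0,"x":0,"y":0,"z":0,"hand":1},{"ax":0,"ay":0,"az":0,"x":0,"y":0,"z":0,"hand":1}]' 40
python3 -m inch '[{"ax":0,"ay":0,"az":0,"x":0,"y":0,"z":0,"hand":1},{"ax":0,"ay":0,"az":0,"x":0,"y":0,"z":0,"hand":1},{"ax":0,"ay":0,"az":0,"x":0,"y":0,"z":0,"hand":1}]'
python3 -c "
from plant import *
s=get_state();print(s['eef_pos'],s['contact_force'],s['wrist_torque'])"
```

```text
time: 3.42
eef_pos: [0.5663, -0.0063, 0.2007]
tcp_rot: [0.557, 0.438, -0.437, -0.554]
contact_force: [-3.1, -1.7, 5.9]
opening: 0.342
time: 3.67
eef_pos: [0.5663, -0.0063, 0.2007]
tcp_rot: [0.556, 0.438, -0.437, -0.554]
contact_force: [-2.5, -1.7, 6.2]
opening: 0.343
[ 0.56628818 -0.00628891  0.20067206] [-2.49680034 -1.68714659  6.15785036] [-0.35148937  0.37244513  0.21167018]
```

```bash
cat > st.py <<'E'
from plant import get_state
from h import *
s=get_state();B=R.from_euler("z",-0.2338).as_matrix()
p=(s["eef_pos"]-[.6136,-.0173,.2059])@B*1000
M=B.T@R.from_quat(s["tcp_rot"]).as_matrix()
t=np.arctan2(M[2,2],-M[0,2]);yaw=np.arctan2(-M[1,2],-M[0,2])
print("t%.2f pos_box(mm)"%s["time"],p.round(2),"tilt %.4f yaw %.4f"%(t,yaw),"F_box",(s["contact_force"]@B).round(2),"M_box",(s["wrist_torque"]@B).round(3),"open %.3f"%s["opening"])
E
python3 st.py
python3 -m inch '[{"ax":0,"ay":0,"az":0,"x":0,"y":-2.5,"z":0,"hand":1},{"ax":0,"ay":0,"az":0,"x":0,"y":0,"z":0,"hand":1}]'; python3 st.py
python3 -m inch '[{"ax":0.02,"ay":0,"az":0,"x":0,"y":-1,"z":0.1,"hand":1},{"ax":0.02,"ay":0,"az":0,"x":0,"y":-1,"z":0.1,"hand":1},{"ax":0,"ay":0,"az":0,"x":0,"y":0,"z":0,"hand":1}]'; python3 st.py
```

```text
t3.67 pos_box(mm) [-48.58  -0.25  -5.23] tilt -0.0028 yaw -0.0023 F_box [-2.04 -2.22  6.16] M_box [-0.428  0.281  0.212] open 0.343
time: 3.83
eef_pos: [0.5653, -0.0059, 0.2008]
tcp_rot: [0.556, 0.437, -0.438, -0.556]
contact_force: [-2.0, -1.4, 2.1]
opening: 0.339
t3.83 pos_box(mm) [-49.64  -0.08  -5.08] tilt 0.0002 yaw -0.0035 F_box [-1.64 -1.79  2.12] M_box [-0.434  0.148 -0.016] open 0.339
time: 4.08
eef_pos: [0.5653, -0.0059, 0.2026]
tcp_rot: [-0.544, -0.428, 0.447, 0.567]
contact_force: [-2.5, -3.0, -0.4]
opening: 0.338
t4.08 pos_box(mm) [-49.58  -0.08  -3.26] tilt 0.0422 yaw -0.0030 F_box [-1.7  -3.5  -0.39] M_box [-0.551  0.07   0.054] open 0.338
```

```bash
python3 -m inch '[{"ax":0.02,"ay":0,"az":0,"x":0,"y":-1,"z":0.1,"hand":1},{"ax":0,"ay":0,"az":0,"x":0,"y":0,"z":1.5,"hand":1},{"ax":0,"ay":0,"az":0,"x":0,"y":0,"z":0,"hand":1}]' >/dev/null; python3 st.py
python3 -m inch '[{"ax":0,"ay":0,"az":0,"x":0,"y":0,"z":1.5,"hand":1},{"ax":0,"ay":0,"az":0,"x":0,"y":0,"z":0,"hand":1}]'>/dev/null; python3 st.py
```

```text
t4.33 pos_box(mm) [-50.91   0.13  -2.27] tilt 0.0595 yaw -0.0039 F_box [ 1.46 -3.12 -1.87] M_box [-0.702 -0.278 -0.201] open 0.346
t4.50 pos_box(mm) [-52.45   0.38  -2.09] tilt 0.0586 yaw -0.0047 F_box [ 2.35 -2.24 -3.27] M_box [-0.552 -0.504 -0.452] open 0.341
```

```bash
python3 -m inch '[{"ax":0,"ay":0,"az":0,"x":0,"y":0,"z":1,"hand":1},{"ax":0,"ay":0,"az":0,"x":0,"y":0,"z":0,"hand":1}]'>/dev/null; python3 st.py
```

```text
t4.67 pos_box(mm) [-53.17   0.48  -1.95] tilt 0.0576 yaw -0.0047 F_box [ 3.69 -1.94 -3.57] M_box [-0.542 -0.748 -0.618] open 0.344
```

```bash
python3 -m inch '[{"ax":0,"ay":0,"az":0,"x":0,"y":0,"z":1,"hand":1},{"ax":0,"ay":0,"az":0,"x":0,"y":0,"z":0,"hand":1}]'>/dev/null; python3 st.py
```

```text
t4.83 pos_box(mm) [-53.3    0.51  -1.95] tilt 0.0548 yaw -0.0049 F_box [ 8.03 -0.99 -6.01] M_box [-0.515 -1.077 -0.626] open 0.343
```

```bash
python3 -m inch '[{"ax":0.02,"ay":0,"az":0,"x":0,"y":-1,"z":-0.4,"hand":1},{"ax":0,"ay":0,"az":0,"x":0,"y":0,"z":0,"hand":1}]'>/dev/null; python3 st.py
python3 -m inch '[{"ax":0.02,"ay":0,"az":0,"x":0,"y":-1,"z":0.1,"hand":1},{"ax":0,"ay":0,"az":0,"x":0,"y":0,"z":0,"hand":1}]'>/dev/null; python3 st.py
python3 -m inch '[{"ax":0.02,"ay":0,"az":0,"x":0,"y":-1,"z":0.1,"hand":1},{"ax":0,"ay":0,"az":0,"x":0,"y":0,"z":0,"hand":1}]'>/dev/null; python3 st.py
```

```text
t5.00 pos_box(mm) [-53.24   0.49  -0.95] tilt 0.0777 yaw -0.0049 F_box [ 5.67 -2.1  -4.71] M_box [-0.425 -0.839 -0.669] open 0.348
t5.17 pos_box(mm) [-5.331e+01  4.900e-01  1.000e-02] tilt 0.0978 yaw -0.0048 F_box [ 5.   -2.21 -4.98] M_box [-0.533 -0.876 -0.659] open 0.340
t5.33 pos_box(mm) [-53.31   0.47   0.95] tilt 0.1178 yaw -0.0048 F_box [ 5.36 -2.1  -4.84] M_box [-0.512 -0.944 -0.646] open 0.340
```

```bash
python3 -m inch '[{"ax":0.02,"ay":0,"az":0,"x":0,"y":-1,"z":0.1,"hand":1},{"ax":0,"ay":0,"az":0,"x":0,"y":0,"z":0,"hand":1}]'>/dev/null; python3 st.py
python3 -m inch '[{"ax":0.02,"ay":0,"az":0,"x":0,"y":-1,"z":0.1,"hand":1},{"ax":0,"ay":0,"az":0,"x":0,"y":0,"z":0,"hand":1}]'>/dev/null; python3 st.py
python3 -m inch '[{"ax":0.02,"ay":0,"az":0,"x":0,"y":-1,"z":0.1,"hand":1},{"ax":0,"ay":0,"az":0,"x":0,"y":0,"z":0,"hand":1}]'>/dev/null; python3 st.py
```

```text
t5.50 pos_box(mm) [-53.32   0.47   1.91] tilt 0.1379 yaw -0.0047 F_box [ 4.56 -2.15 -5.52] M_box [-0.467 -0.952 -0.584] open 0.342
t5.67 pos_box(mm) [-53.28   0.46   2.83] tilt 0.1579 yaw -0.0047 F_box [ 3.96 -2.39 -5.27] M_box [-0.482 -0.927 -0.6  ] open 0.343
t5.83 pos_box(mm) [-53.23   0.45   3.79] tilt 0.1779 yaw -0.0046 F_box [ 4.76 -2.12 -4.99] M_box [-0.45  -0.923 -0.521] open 0.343
```

```bash
python3 -m inch '[{"ax":0.02,"ay":0,"az":0,"x":0,"y":-1,"z":0.2,"hand":1},{"ax":0,"ay":0,"az":0,"x":0,"y":0,"z":0,"hand":1}]'>/dev/null; python3 st.py
python3 -m inch '[{"ax":0.02,"ay":0,"az":0,"x":0,"y":-1,"z":0.2,"hand":1},{"ax":0,"ay":0,"az":0,"x":0,"y":0,"z":0,"hand":1}]'>/dev/null; python3 st.py
python3 -m inch '[{"ax":0.02,"ay":0,"az":0,"x":0,"y":-1,"z":0.2,"hand":1},{"ax":0,"ay":0,"az":0,"x":0,"y":0,"z":0,"hand":1}]'>/dev/null; python3 st.py
```

```text
t6.00 pos_box(mm) [-53.13   0.44   4.74] tilt 0.1975 yaw -0.0045 F_box [ 5.22 -1.94 -5.09] M_box [-0.501 -1.011 -0.534] open 0.340
t6.17 pos_box(mm) [-53.02   0.43   5.69] tilt 0.2171 yaw -0.0045 F_box [ 5.   -3.23 -5.05] M_box [-0.462 -1.098 -0.517] open 0.341
t6.33 pos_box(mm) [-52.86   0.41   6.68] tilt 0.2366 yaw -0.0044 F_box [ 5.48 -2.16 -6.02] M_box [-0.493 -1.175 -0.547] open 0.341
```

```bash
python3 -m inch '[{"ax":0.02,"ay":0,"az":0,"x":0,"y":-1,"z":0.1,"hand":1},{"ax":0,"ay":0,"az":0,"x":0,"y":0,"z":0,"hand":1}]'>/dev/null; python3 st.py
python3 -m inch '[{"ax":0.02,"ay":0,"az":0,"x":0,"y":-1,"z":0.1,"hand":1},{"ax":0,"ay":0,"az":0,"x":0,"y":0,"z":0,"hand":1}]'>/dev/null; python3 st.py
python3 -m inch '[{"ax":0.02,"ay":0,"az":0,"x":0,"y":-1,"z":0.1,"hand":1},{"ax":0,"ay":0,"az":0,"x":0,"y":0,"z":0,"hand":1}]'>/dev/null; python3 st.py
```

```text
t6.50 pos_box(mm) [-52.69   0.4    7.58] tilt 0.2565 yaw -0.0043 F_box [ 4.71 -2.91 -5.98] M_box [-0.498 -1.217 -0.471] open 0.345
t6.67 pos_box(mm) [-52.47   0.4    8.5 ] tilt 0.2763 yaw -0.0042 F_box [ 5.49 -1.36 -5.62] M_box [-0.447 -1.262 -0.46 ] open 0.348
t6.83 pos_box(mm) [-52.27   0.39   9.45] tilt 0.2962 yaw -0.0041 F_box [ 5.49 -2.17 -4.53] M_box [-0.497 -1.332 -0.432] open 0.347
```

```bash
python3 -m inch '[{"ax":0.02,"ay":0,"az":0,"x":0,"y":-1,"z":0.1,"hand":1},{"ax":0,"ay":0,"az":0,"x":0,"y":0,"z":0,"hand":1}]'>/dev/null; python3 st.py
python3 -m inch '[{"ax":0.02,"ay":0,"az":0,"x":0,"y":-1,"z":0.1,"hand":1},{"ax":0,"ay":0,"az":0,"x":0,"y":0,"z":0,"hand":1}]'>/dev/null; python3 st.py
python3 -m inch '[{"ax":0.02,"ay":0,"az":0,"x":0,"y":-1,"z":0.1,"hand":1},{"ax":0,"ay":0,"az":0,"x":0,"y":0,"z":0,"hand":1}]'>/dev/null; python3 st.py
```

```text
t7.00 pos_box(mm) [-52.19   0.38  10.43] tilt 0.3167 yaw -0.0042 F_box [ 4.52 -2.53 -6.  ] M_box [-0.455 -1.202 -0.431] open 0.340
t7.17 pos_box(mm) [-52.38   0.43  11.4 ] tilt 0.3380 yaw -0.0043 F_box [ 4.71 -1.75 -5.63] M_box [-0.476 -1.114 -0.475] open 0.342
t7.33 pos_box(mm) [-52.64   0.51  12.51] tilt 0.3600 yaw -0.0040 F_box [ 4.67 -2.5  -6.07] M_box [-0.374 -1.189 -0.604] open 0.344
```

```bash
python3 -m inch '[{"ax":0,"ay":0,"az":0,"x":0,"y":0.5,"z":1.4,"hand":1},{"ax":0,"ay":0,"az":0,"x":0,"y":0,"z":0,"hand":1}]'>/dev/null; python3 st.py
```

```text
t7.50 pos_box(mm) [-54.     0.74  12.48] tilt 0.3578 yaw -0.0047 F_box [ 5.77 -1.46 -7.08] M_box [-0.336 -1.357 -0.891] open 0.341
```

```bash
python3 -m inch '[{"ax":0,"ay":0,"az":0,"x":0,"y":0,"z":0,"hand":1},{"ax":0,"ay":0,"az":0,"x":0,"y":0,"z":0,"hand":1}]'>/dev/null; python3 st.py
```

```text
t7.67 pos_box(mm) [-53.98   0.75  12.52] tilt 0.3578 yaw -0.0047 F_box [ 5.63 -1.17 -7.34] M_box [-0.303 -1.351 -0.888] open 0.341
```

The pawl let go at about 0.31 rad tilt, since the door now follows a small pull. I'll back off slightly and swing along the hinge arc.

```bash
python3 -m inch '[{"ax":-0.003,"ay":0.023,"az":-0.009,"x":1.1,"y":1.3,"z":3.1,"hand":1},{"ax":-0.003,"ay":0.023,"az":-0.009,"x":1.1,"y":1.3,"z":3.1,"hand":1},{"ax":-0.003,"ay":0.023,"az":-0.009,"x":1.1,"y":1.3,"z":3.1,"hand":1},{"ax":0,"ay":0,"az":0,"x":0,"y":0,"z":0,"hand":1}]'; python3 st.py
```

```text
time: 8.0
eef_pos: [0.5514, 0.0024, 0.2182]
tcp_rot: [-0.462, -0.338, 0.482, 0.663]
contact_force: [3.9, 0.4, -6.6]
opening: 0.344
t8.00 pos_box(mm) [-65.09   4.77  12.28] tilt 0.3523 yaw -0.0773 F_box [ 3.72  1.27 -6.58] M_box [-0.04  -1.162 -0.853] open 0.344
```

```bash
python3 -m inch '[{"ax":0,"ay":0.028,"az":-0.0105,"x":1.6,"y":1.7,"z":4.6,"hand":1},{"ax":0,"ay":0.028,"az":-0.0105,"x":1.6,"y":1.7,"z":4.6,"hand":1},{"ax":0,"ay":0.028,"az":-0.0105,"x":1.6,"y":1.7,"z":4.6,"hand":1},{"ax":0,"ay":0.028,"az":-0.0105,"x":1.6,"y":1.7,"z":4.6,"hand":1},{"ax":0,"ay":0.028,"az":-0.0105,"x":1.6,"y":1.7,"z":4.6,"hand":1}]'
cat >> st.py <<'E'
h=(s["eef_pos"]-[.6518,.1433,.2059])@B*1000
q=np.hypot(h[0],h[1]);a=np.arctan2(-h[0],-h[1])
Mt=R.from_quat(s["tcp_rot"]).as_matrix();print("radius %.1f door(from pos) %.3f toolyaw %.3f"%(q,a-np.arctan2(49.,165),-yaw),"z %.1f F_tool"%h[2],(s["contact_force"]@Mt).round(1),"M_tool",(s["wrist_torque"]@Mt).round(2), "real tilt %.3f"%np.arcsin(Mt[2,2]))
E
python3 st.py
```

```text
time: 8.42
eef_pos: [0.532, 0.0185, 0.2182]
tcp_rot: [-0.486, -0.303, 0.431, 0.697]
contact_force: [5.8, -0.6, -8.0]
opening: 0.342
t8.42 pos_box(mm) [-87.63  15.92  12.28] tilt 0.3589 yaw -0.2264 F_box [ 5.75  0.75 -8.  ] M_box [-0.124 -1.321 -0.753] open 0.342
radius 173.0 door(from pos) 0.242 toolyaw 0.226 z 12.3 F_tool [ 2.   5.7 -7.8] M_tool [-1.32  0.64 -0.42] real tilt 0.350
```

```bash
python3 -m inch '[{"ax":0,"ay":0.0374,"az":-0.014,"x":2.2,"y":2.3,"z":6.15,"hand":1},{"ax":0,"ay":0.0374,"az":-0.014,"x":2.2,"y":2.3,"z":6.15,"hand":1},{"ax":0,"ay":0.0374,"az":-0.014,"x":2.2,"y":2.3,"z":6.15,"hand":1},{"ax":0,"ay":0.0374,"az":-0.014,"x":2.2,"y":2.3,"z":6.15,"hand":1},{"ax":0,"ay":0.0374,"az":-0.014,"x":2.2,"y":2.3,"z":6.15,"hand":1}]' >/dev/null;python3 st.py
python3 -m inch '[{"ax":0,"ay":0.0374,"az":-0.014,"x":2.2,"y":2.3,"z":6.15,"hand":1},{"ax":0,"ay":0.0374,"az":-0.014,"x":2.2,"y":2.3,"z":6.15,"hand":1},{"ax":0,"ay":0.0374,"az":-0.014,"x":2.2,"y":2.3,"z":6.15,"hand":1},{"ax":0,"ay":0.0374,"az":-0.014,"x":2.2,"y":2.3,"z":6.15,"hand":1},{"ax":0,"ay":0.0374,"az":-0.014,"x":2.2,"y":2.3,"z":6.15,"hand":1}]' >/dev/null;python3 st.py
```

```text
t8.83 pos_box(mm) [-115.41   36.13   12.25] tilt 0.3818 yaw -0.4262 F_box [ 7.01  1.38 -7.82] M_box [-0.307 -1.279 -0.717] open 0.343
radius 173.0 door(from pos) 0.441 toolyaw 0.426 z 12.2 F_tool [ 4.1  5.4 -8.1] M_tool [-1.29  0.58 -0.48] real tilt 0.351
t9.25 pos_box(mm) [-138.58   61.38   12.26] tilt 0.4239 yaw -0.6253 F_box [ 7.04 -0.01 -7.67] M_box [-0.453 -1.297 -0.773] open 0.340
radius 173.0 door(from pos) 0.640 toolyaw 0.625 z 12.3 F_tool [ 4.1  5.3 -8. ] M_tool [-1.32  0.58 -0.63] real tilt 0.351
```

```bash
python3 -m inch '[{"ax":0,"ay":0.0374,"az":-0.014,"x":2.2,"y":2.3,"z":6.15,"hand":1},{"ax":0,"ay":0.0374,"az":-0.014,"x":2.2,"y":2.3,"z":6.15,"hand":1},{"ax":0,"ay":0.0374,"az":-0.014,"x":2.2,"y":2.3,"z":6.15,"hand":1},{"ax":0,"ay":0.0374,"az":-0.014,"x":2.2,"y":2.3,"z":6.15,"hand":1},{"ax":0,"ay":0.0374,"az":-0.014,"x":2.2,"y":2.3,"z":6.15,"hand":1}]' >/dev/null;python3 st.py
python3 -m inch '[{"ax":0,"ay":0.0374,"az":-0.014,"x":2.2,"y":2.3,"z":6.15,"hand":1},{"ax":0,"ay":0.0374,"az":-0.014,"x":2.2,"y":2.3,"z":6.15,"hand":1},{"ax":0,"ay":0.0374,"az":-0.014,"x":2.2,"y":2.3,"z":6.15,"hand":1},{"ax":0,"ay":0.0374,"az":-0.014,"x":2.2,"y":2.3,"z":6.15,"hand":1},{"ax":0,"ay":0.0374,"az":-0.014,"x":2.2,"y":2.3,"z":6.15,"hand":1}]' >/dev/null;python3 st.py
```

```text
t9.67 pos_box(mm) [-156.26   90.64   12.25] tilt 0.4949 yaw -0.8245 F_box [ 6.82 -0.09 -6.7 ] M_box [-0.699 -1.247 -0.754] open 0.344
radius 173.0 door(from pos) 0.837 toolyaw 0.825 z 12.2 F_tool [ 4.9  4.7 -6.7] M_tool [-1.36  0.55 -0.67] real tilt 0.351
t10.08 pos_box(mm) [-167.83  122.83   12.22] tilt 0.6148 yaw -1.0237 F_box [ 7.34 -1.64 -6.56] M_box [-0.804 -1.133 -0.729] open 0.340
radius 173.0 door(from pos) 1.035 toolyaw 1.024 z 12.2 F_tool [ 5.4  4.4 -7.2] M_tool [-1.28  0.48 -0.77] real tilt 0.352
```

```bash
python3 -m inch '[{"ax":0,"ay":0.0374,"az":-0.014,"x":2.2,"y":2.3,"z":6.15,"hand":1},{"ax":0,"ay":0.0374,"az":-0.014,"x":2.2,"y":2.3,"z":6.15,"hand":1},{"ax":0,"ay":0.0374,"az":-0.014,"x":2.2,"y":2.3,"z":6.15,"hand":1},{"ax":0,"ay":0.0374,"az":-0.014,"x":2.2,"y":2.3,"z":6.15,"hand":1},{"ax":0,"ay":0.0374,"az":-0.014,"x":2.2,"y":2.3,"z":6.15,"hand":1}]' >/dev/null;python3 st.py
python3 -m inch '[{"ax":0,"ay":0.0374,"az":-0.014,"x":2.2,"y":2.3,"z":6.15,"hand":1},{"ax":0,"ay":0.0374,"az":-0.014,"x":2.2,"y":2.3,"z":6.15,"hand":1},{"ax":0,"ay":0.0374,"az":-0.014,"x":2.2,"y":2.3,"z":6.15,"hand":1},{"ax":0,"ay":0.0374,"az":-0.014,"x":2.2,"y":2.3,"z":6.15,"hand":1},{"ax":0,"ay":0,"az":0,"x":0,"y":0,"z":0,"hand":1}]' >/dev/null;python3 st.py
```

```text
t10.50 pos_box(mm) [-172.78  156.69   12.17] tilt 0.8239 yaw -1.2228 F_box [ 7.29 -3.41 -7.05] M_box [-0.975 -0.982 -0.733] open 0.339
radius 172.9 door(from pos) 1.234 toolyaw 1.223 z 12.2 F_tool [ 5.7  4.7 -7.8] M_tool [-1.26  0.47 -0.81] real tilt 0.353
t10.92 pos_box(mm) [-171.9   184.66   12.29] tilt 1.1000 yaw -1.3813 F_box [ 7.1  -3.64 -6.48] M_box [-1.078 -0.83  -0.915] open 0.340
radius 173.0 door(from pos) 1.396 toolyaw 1.381 z 12.3 F_tool [ 6.2  4.4 -6.9] M_tool [-1.22  0.63 -0.89] real tilt 0.354
```

```bash
python3 -m inch '[{"ax":-0.035,"ay":0,"az":0,"x":0.3,"y":1.75,"z":-0.25,"hand":1},{"ax":-0.035,"ay":0,"az":0,"x":0.3,"y":1.75,"z":-0.25,"hand":1},{"ax":-0.035,"ay":0,"az":0,"x":0.3,"y":1.75,"z":-0.25,"hand":1},{"ax":-0.035,"ay":0,"az":0,"x":0.3,"y":1.75,"z":-0.25,"hand":1},{"ax":-0.035,"ay":0,"az":0,"x":0.3,"y":1.75,"z":-0.25,"hand":1}]' >/dev/null;python3 st.py
python3 -m inch '[{"ax":-0.035,"ay":0,"az":0,"x":0,"y":1.75,"z":-0.25,"hand":1},{"ax":-0.035,"ay":0,"az":0,"x":0,"y":1.75,"z":-0.25,"hand":1},{"ax":-0.035,"ay":0,"az":0,"x":0,"y":1.75,"z":-0.25,"hand":1},{"ax":-0.035,"ay":0,"az":0,"x":0,"y":1.75,"z":-0.25,"hand":1},{"ax":0,"ay":0,"az":0,"x":0,"y":0,"z":0,"hand":1}]' >/dev/null;python3 st.py
```

```text
t11.33 pos_box(mm) [-171.9   185.24    3.5 ] tilt 0.7642 yaw -1.3825 F_box [ 1.57 -3.57 -3.13] M_box [-0.979 -0.063 -0.613] open 0.343
radius 173.0 door(from pos) 1.399 toolyaw 1.382 z 3.5 F_tool [ 0.9  2.4 -4.3] M_tool [-0.98  0.62  0.01] real tilt 0.178
t11.75 pos_box(mm) [-171.88  185.66   -3.3 ] tilt 0.2015 yaw -1.3829 F_box [ 2.07 -5.76 -1.25] M_box [-0.972 -0.222 -0.797] open 0.341
radius 173.1 door(from pos) 1.401 toolyaw 1.383 z -3.3 F_tool [ 1.   1.  -6.1] M_tool [-1.    0.79 -0.07] real tilt 0.038
```

```bash
python3 -m inch '[{"ax":-0.02,"ay":0,"az":0,"x":0,"y":1,"z":-1,"hand":1},{"ax":0,"ay":0,"az":0,"x":0,"y":0,"z":-0.5,"hand":1},{"ax":0,"ay":0,"az":0,"x":0,"y":0,"z":0,"hand":0.1},{"ax":0,"ay":0,"az":0,"x":0,"y":0,"z":0,"hand":-0.2},{"ax":0,"ay":0,"az":0,"x":0,"y":0,"z":0,"hand":-0.4}]' >/dev/null;python3 st.py
python3 -m inch '[{"ax":0,"ay":0,"az":0,"x":0,"y":0,"z":0,"hand":-0.4},{"ax":0,"ay":0,"az":0,"x":0,"y":0,"z":0,"hand":-0.4},{"ax":0,"ay":0,"az":0,"x":0,"y":0,"z":0,"hand":-0.4}]' >/dev/null;python3 st.py
python3 - <<'E'
from plant import *
import cv2
cv2.imwrite("pics/w3.png",read_camera("wrist")["img"][:,:,::-1])
E
```

```text
t12.17 pos_box(mm) [-170.56  185.72   -3.67] tilt 0.1278 yaw -1.3829 F_box [-0.25  0.64  0.5 ] M_box [-0.027 -0.004 -0.003] open 0.696
radius 171.8 door(from pos) 1.403 toolyaw 1.383 z -3.7 F_tool [-0.1 -0.5  0.7] M_tool [-0.03  0.    0.  ] real tilt 0.024
t12.42 pos_box(mm) [-170.6   185.32   -4.27] tilt 0.1233 yaw -1.3841 F_box [ 0.39  0.27 -0.85] M_box [0.02  0.018 0.025] open 0.698
radius 171.8 door(from pos) 1.400 toolyaw 1.384 z -4.3 F_tool [0.4 0.9 0.2] M_tool [ 0.02 -0.02  0.01] real tilt 0.023
```

View pics/w3.png

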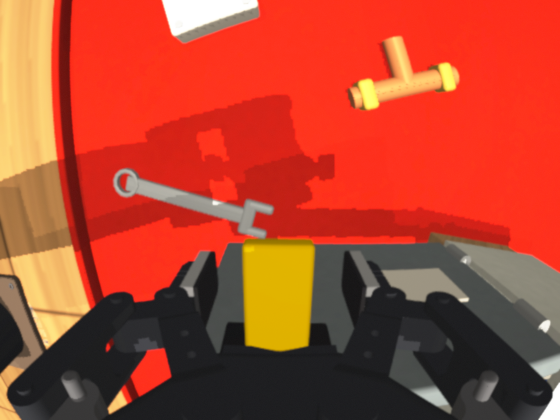

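The tongue (244–314 px) is free of both pads (about 215 and 345), and the forces are near zero. Withdrawing straight up.

```bash
python3 -m inch '[{"ax":0,"ay":0,"az":0,"x":0,"y":-10,"z":0,"hand":-0.4},{"ax":0,"ay":0,"az":0,"x":0,"y":-25,"z":0,"hand":-0.4},{"ax":0,"ay":0,"az":0,"x":0,"y":-35,"z":0,"hand":-0.4},{"ax":0,"ay":0,"az":0,"x":0,"y":-35,"z":0,"hand":-0.4},{"ax":0,"ay":0,"az":0,"x":0,"y":-20,"z":0,"hand":-0.4}]'
python3 -m inch '[{"ax":0,"ay":0,"az":0,"x":0,"y":-20,"z":30,"hand":-0.4},{"ax":0,"ay":0,"az":0,"x":0,"y":0,"z":30,"hand":-0.4},{"ax":0,"ay":0,"az":0,"x":0,"y":0,"z":30,"hand":-0.4},{"ax":0,"ay":0,"az":0,"x":0,"y":0,"z":0,"hand":-0.4},{"ax":0,"ay":0,"az":0,"x":0,"y":0,"z":0,"hand":-0.4}]'
python3 - <<'E'
from plant import *
import cv2,numpy as np
a=read_camera("top")["img"];b=read_camera("scene")["img"]
cv2.imwrite("pics/end.png",cv2.resize(np.vstack([a[40:300,80:500],b[80:390,60:480]])[:,:,::-1],None,fx=1,fy=1))
E
```

```text
time: 12.88
eef_pos: [0.4905, 0.1997, 0.3319]
tcp_rot: [-0.698, 0.012, -0.022, 0.715]
contact_force: [0.5, -0.6, -0.1]
opening: 0.699
time: 13.3
eef_pos: [0.4934, 0.29, 0.349]
tcp_rot: [-0.699, 0.013, -0.019, 0.715]
contact_force: [1.1, -0.0, -0.4]
opening: 0.703
```

View pics/end.png

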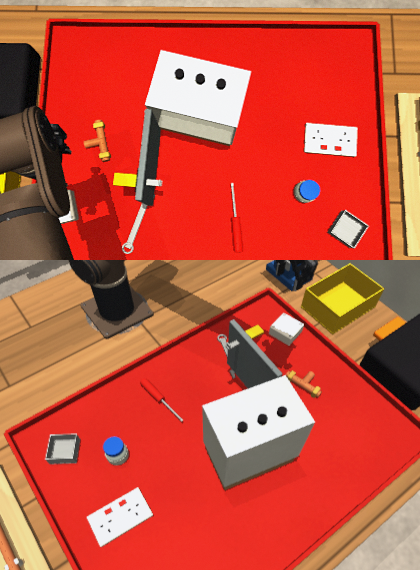

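The end view shows the door standing open at roughly 80°, the gripper clear of everything, and the loose items where they lay.

```bash
python3 -c "
from plant import *
print(sign_off(), get_state()['time'])"
```

```text
the job is handed in; nothing more can be done
the job is handed in; nothing more can be done
```

The enclosure door is standing open at about 1.40 rad (80°), with the gripper clear and the job handed in at about 13.4 s. `sign_off` reports no verdict.

- **Feeling for the pawl:** I pinched the paddle at 40 N and found about 3.7 mm of play in the latched door. I then raised the paddle in steps of 0.02 rad with a light pull of about 5 N on the door. The pawl let go near 0.31 rad.
- **Opening:** I kept the paddle raised, at about 0.35 rad, and swung the door along its hinge arc. After that I lowered the paddle, let go and withdrew upwards. The measured outward pull on the door peaked at about 8 N while feeling for the pawl, and the buffer gave no sharp force rise.
- **Last checks:** The wrist force read near zero after release. The final top and scene pictures show the door still open and the loose items apparently where they lay. I judged those by eye and did not measure them, and in the end top view the arm partly hides the junction box. No check failed or disagreed.

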